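Ready a label roll over the stall's label printer

TASK

The stall's label printer is empty. First swing the small lever on its print head all the way up to unlock the head; then draw the wide label roll (not the narrow one) off its sloping peg, turn it so that its axis lies level and straight across the printer, and finish while holding it still in the gripper about a hand's breadth above the middle of the printer's empty roll bay, with the lever still up. The program ends holding the roll: do not put it down, let it go or let it rest on anything, leave the narrow roll on its peg, and do not knock over the tin or the jar.

Things in the scene. Friction and masses are not known exactly. Their poses are not given: they have to be found in the camera images.
- head_lever (a joint): Angle of the print head's lever about its hinge, rad: 0 = lying level, sticking out forward (printer -x) over the front; grows as its free end swings up; stop at 1.2 (nearly upright) = all the way up. Starts between 0 and 0.25. Stiff enough to stay where it is left; about 0.75 N at its end moves it.
- lever_tab (a point): Centre of the black tab at the lever's free end (22 mm along the lever, 14 mm wide along the printer's y, 16 mm thick). The lever is a 12 mm wide bar on the printer's centre line. At angle q the tab lies 68*cos(q) mm forward (printer -x) of the hinge and 68*sin(q) mm above it; when level it is 51 mm in front of the printer and 100 mm up, free below and beside.
- printer: Grey label printer, fixed, 170 mm (x) by 120 (y), 100 high; origin at the centre of its underside, x to its rear, y across, z up. Black print head along its front (-x) edge with the lever on top, hinge at x = -68, y = 0, z = 100 mm, axis along y. Behind the head the open roll bay between two cheeks 76 mm apart.
- bay (a point): Middle of the printer's empty roll bay, at the level of the cheeks' upper edges (100 mm above the table, 20 mm behind the printer's origin); axes as the printer's: the roll's axis belongs along this y.
- roll_center (a point): Centre (half-way along the axis) of the wide label roll: white paper on a cardboard core, 54 mm across, 62 mm long, bore 26 mm, about 150 g. Its own z is the roll's axis, pointing away from the holder's flange, up along the peg. It sits loosely on the peg, its lower end on the flange, and may be drawn off along the peg.
- holder_tip (a point): Free end of the peg that carries the wide roll, on its axis; axes the holder's, z up. Holder fixed to the table: dark steel foot 100 (x) by 120 (y) by 12 mm thick, post on the +y side, steel peg 20 mm thick and 70 mm long from a 44 mm flange, rising towards the holder's -y at 50 degrees above the level. An identical holder stands near it.
- narrow_center (a point): Centre of the narrow label roll, 54 mm across but only 32 mm long, on the other, identical holder: to be left there. Its own z is the roll's axis.
- tin: Plain steel tin, 68 mm across, 85 mm high, loose; origin at the centre of its underside, z up.
- jar: Dark red filled jar with a lid, 80 mm across, 130 mm high, loose; origin at the centre of its underside, z up.

How it is judged (in metres and radians):
On the way, in this order (a step that is already met when the one before it is completed fails the run):
1. the head lever is swung all the way up, the roll still on its peg (value of joint head_lever above 1.05 rad and distance of roll_center from where it was at the start of the episode below 0.02 m), for 0.2 s.
2. the wide roll is off its peg, in the gripper, with the lever up (value of joint head_lever above 1 rad and distance between roll_center and holder_tip above 0.032 m and distance of roll_center from where it was at the start of the episode above 0.072 m and contact force between roll and holder below 0.05 N and contact force between roll and the fingers above 0.5 N), for 0.2 s.
At the end, for the whole second after the job is handed in: Roll held still, clear of printer and holder: centre 165-290 mm above the table, within 30 mm of the bay's middle seen from above, axis level within 0.2 rad and along the printer's y within 0.24; lever over 1.0 rad; narrow roll moved under 20 mm; tin and jar upright (0.3) (value of joint head_lever above 1 rad and contact force between roll and the fingers above 0.5 N and height (world z) of roll_center between 0.165 and 0.29 m and horizontal distance between roll_center and bay below 0.03 m and angle between roll_center's own z axis and vertical between 1.3708 and 1.7708 rad and angle between the z axis of roll_center and the y axis of bay, either way round below 0.24 rad and contact force between roll and printer below 0.05 N and contact force between roll and holder below 0.05 N and linear speed of roll below 0.03 m/s and angular speed of roll below 0.3 rad/s and distance of narrow_center from where it was at the start of the episode below 0.02 m and angle between each of tin, jar's own z axis and vertical below 0.3 rad); the arm keeps its last pose, push and grip.
It fails at once if the narrow roll is moved from its place (distance of narrow_center from where it was at the start of the episode above 0.02 m).
It fails at once if the tin is knocked over (angle between tin's own z axis and vertical above 0.6 rad).
It fails at once if the jar is knocked over (angle between jar's own z axis and vertical above 0.6 rad).
It also fails if it takes over 61 s, if anything falls off the work surface, if the arm or the gripper's body presses on something with over 40 N, if the wrist force passes 120 N, or if a joint passes its speed limit or range.

ROBOT

A 6-joint arm with a two-finger parallel gripper is mounted at the origin on the work surface. World frame = base frame: x ahead of the robot, y to its left, z up, the work surface at z = 0. Lengths are in mm, angles in rad, forces in N, time in s.
With the tool pointing down it reaches from about 375 to 825 mm from the base axis. Payload 5.5 kg.
Tool frame: the origin (TCP) lies midway between the tips of the shut fingers; the grasp point (between the pads) lies 19 mm behind it; z points along the fingers, y is the line along which they close (so a half turn about z gives the same grasp; the last joint's range is limited). The gripper opens to 85 mm and grips with 20 to 120 N. Pads are 22 mm wide; open, the fingers measure 114 mm over their backs; the gripper's body (76 mm by 85 mm) begins 54 mm behind the grasp point. The pads swing forward as they close: fully open they stand 13 mm farther back than shut.
Start: joints at [1.184, 0.314, -0.047, 1.21, 0, 1.571], TCP at [226.332, 555.669, 191.599] pointing down, gripper open.
Joint ranges: [-2.67, 2.67], [-0.69, 1.73], [-1.03, 1.25], [-2.08, 2.16], [-1.42, 1.45], [-3.14, 3.14]. Speed limits (rad/s): [2.39, 2.39, 3.01, 3.14, 3.14, 3.14].

INTERFACE

Orientations are given as a rotation vector (axis times angle).
In Python, from cell import * gives the robot as it stands.
- The arm moves only by the shell command python3 -m handwheel 'ROWS' [FORCE]. ROWS is JSON, a list of rows, each a list of 3 entries, a list of its own where there are three numbers: the shift along the world's x, y, z in m, then the turn, a rotation vector about the world's x, y, z in degrees, then the gripper's target within -1 to 1 (fully open at 1, half-way at 0, shut at -1). A call has 1 to 12 rows; each row shifts and turns the commanded pose from where the row before left it; what a row does not reach is not made up. A row lasts 1/10 s, in which the tool goes at most 50 mm and 8.59 degrees, less where a joint would pass 70% of its speed; a pose out of reach is approached as far as the arm can. A call with a gripper value outside its range is refused whole. The fingers move at their own pace and stop on an object; FORCE is the grip in N (left out, the last holds). Time passes only in rows, so rows that do not move let the fingers close. It gives the time, the measured TCP pose, the force, the opening and the grip force at its end, in the units of the state.
- get_state(): the state, without advancing time (a new reading comes with each control period).
- snapshot(name): name is "scene" or "side" or "wrist"; returns a dict with "pixels" (420x560x3 uint8, red, green, blue), "mtx" (3x3 intrinsics, pixels), "extrinsics" (4x4, takes a point from world to camera coordinates); the wrist camera has in their place "hand_eye" (4x4, takes a point from camera to tool coordinates, whose origin is the TCP and whose axes are the flange's). Camera axes: x right, y down, z forward; pixel columns grow to the right and rows downward; lengths in mm; the calibration is good to about 2 mm. A picture is of the moment at which its call begins: read the wrist's pose just before it. There is no depth.
- close_job(): hands the job in; it is judged then, once.
The state is a dict: "clock": time; "qpos": joint angles; "joint_velocities": joint speeds; "effort": joint torques, N m; "tcp_pos": TCP position; "orientation": TCP orientation; "contact_force": force on the tool from outside, world axes, zero at the start; "wrist_torque": the same for the moment, N m; "finger_gap": opening from 0.0 (shut) to 1.0 (fully open); "grip_force": force on a finger pad.
Only numpy, scipy, OpenCV 4.12 (cv2) and the standard library are available. Lean on these libraries where they do the work, as an engineer would, in place of code of your own. Each camera call takes 0.05 s, during which the arm holds its last target. There are 200 camera calls.

## Working session

There is one attempt and no reset: what is moved stays moved. The work goes in short steps, Python scripts to look and compute and a shell command to move; the robot and the scene stay as the last step left them, time stands still between calls to the robot, and variables do not carry over. Pictures are saved under pics/ and viewed, at most 10 in all, crops included, and the job is handed in when it is done.

```bash
mkdir -p pics; ls
cat > h.py <<'E'
from cell import *
import numpy as np, cv2
from scipy.spatial.transform import Rotation as R
E
python3 - <<'E'
from h import *
s=get_state()
print(s)
for n in("scene","side"):
    d=snapshot(n);cv2.imwrite(f"pics/{n}1.png",d["pixels"][...,::-1]);np.savez(f"{n}1.npz",K=d["mtx"],E=d["extrinsics"])
    E=np.array(d["extrinsics"]);print(np.array(d["mtx"]).round(1).tolist(),E.round(3).tolist(),-E[:3,:3].T@E[:3,3])
E
```

```text
pics
{'clock': 0.0, 'qpos': array([ 1.18401295e+00,  3.14226609e-01, -4.80764722e-02,  1.21020485e+00,
        2.25919032e-06,  1.57082316e+00]), 'joint_velocities': array([ 0.00021563, -0.00050529,  0.00183163, -0.00069853, -0.00020738,
       -0.00123378]), 'effort': array([ 3.21383068e-04, -5.39595938e+01,  3.39747441e+01,  1.91014633e-02,
       -7.52464825e-05,  2.52257351e-06]), 'tcp_pos': array([226.08147842, 555.07617484, 190.73541951]), 'orientation': array([-6.03755340e-01, -3.08269304e+00,  2.63750700e-03]), 'contact_force': array([0.00165562, 0.1767079 , 0.38388972]), 'wrist_torque': array([0.01891656, 0.00228631, 0.00427234]), 'grip_force': 0.0, 'finger_gap': 0.9979562141482554}
[[409.2, 0.0, 280.0], [0.0, 409.2, 208.0], [0.0, 0.0, 1.0]] [[0.607, 0.795, -0.012, -363.142], [0.574, -0.449, -0.685, -271.147], [-0.55, 0.408, -0.729, 1193.013], [0.0, 0.0, 0.0, 1.0]] [1031.82053444 -320.48224103  679.19849433]
[[468.0, 0.0, 286.4], [0.0, 468.0, 211.2], [0.0, 0.0, 1.0]] [[-0.719, -0.695, -0.008, 424.968], [-0.365, 0.387, -0.847, 311.188], [0.592, -0.606, -0.532, 540.903], [0.0, 0.0, 0.0, 1.0]] [ 99.05057017 502.84785287 554.38624727]
```

View pics/scene1.png

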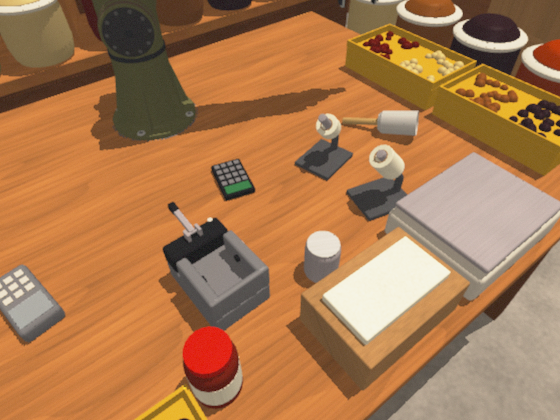

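View pics/side1.png

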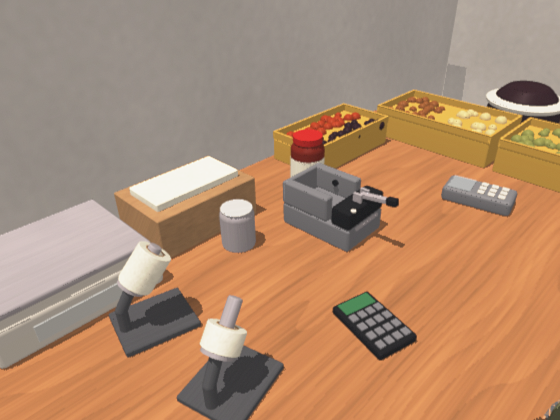

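Scene: printer about (215,265), lever tab (175,207), wide roll (387,163) with its peg tip at (380,155), narrow roll (328,127), tin (322,255), jar (212,362). Side: wide roll (145,268), narrow roll (224,337), printer (335,205), tab (391,201). I'll enlarge both for corner picks.

Run:
```python
import cv2,numpy as np
a=cv2.imread("pics/scene1.png");b=cv2.imread("pics/side1.png")
def crop(im,x,y,w,h,f,n):
    c=cv2.resize(im[y:y+h,x:x+w],None,fx=f,fy=f,interpolation=cv2.INTER_CUBIC)
    for u in range((x+19)//20*20,x+w,20): cv2.line(c,((u-x)*f,0),((u-x)*f,6),(0,255,0),1);cv2.putText(c,str(u),((u-x)*f-8,16),0,.35,(0,255,0),1)
    for v in range((y+19)//20*20,y+h,20): cv2.line(c,(0,(v-y)*f),(6,(v-y)*f),(0,255,0),1);cv2.putText(c,str(v),(8,(v-y)*f+4),0,.35,(0,255,0),1)
    cv2.imwrite(n,c)
crop(a,155,108,264,200,3,"pics/c1.png")
crop(b,105,160,264+36,250,2,"pics/c2.png") if 0 else crop(b,100,170,266,200,3,"pics/c2.png")
```

```text
(no output)
```

View pics/c1.png

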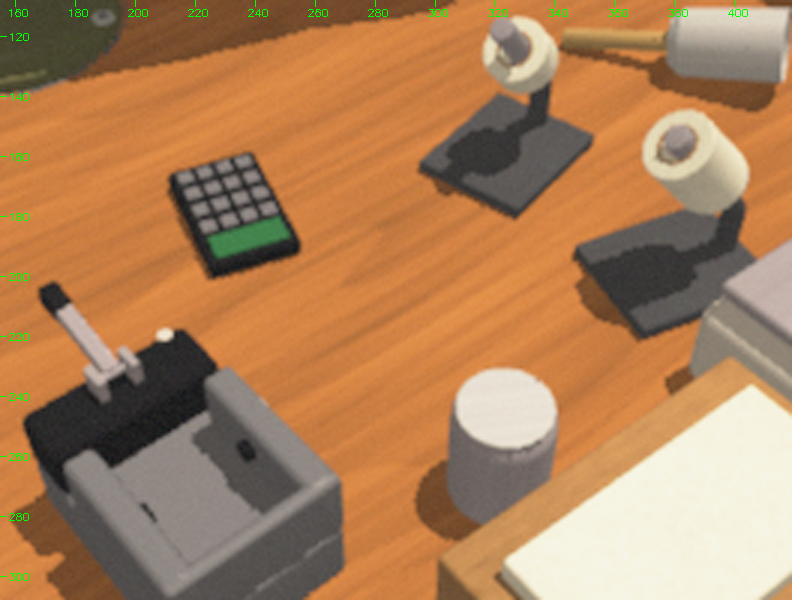

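View pics/c2.png

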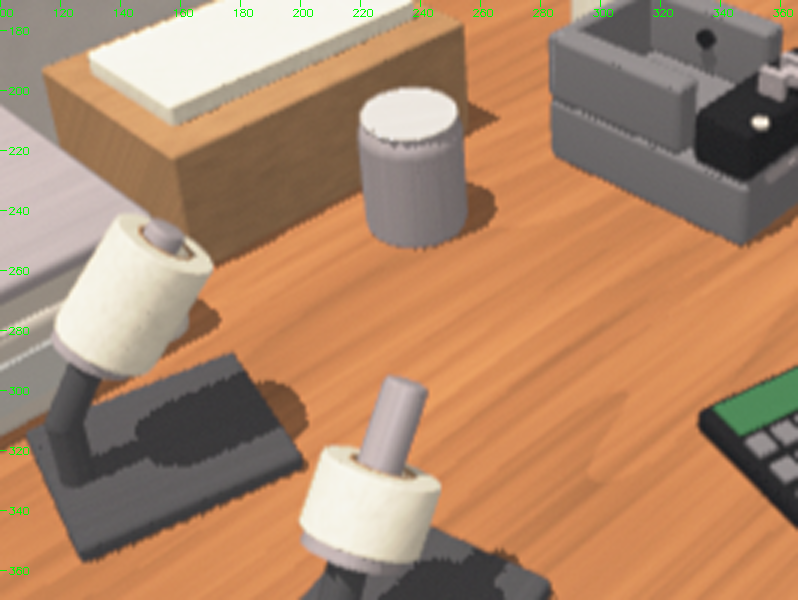

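```bash
cat >> h.py <<'E'
C={n:np.load(f"{n}1.npz") for n in("scene","side")}
def proj(n,P):
    P=np.atleast_2d(P);E=C[n]["E"];c=P@E[:3,:3].T+E[:3,3];c=c@C[n]["K"].T;return c[:,:2]/c[:,2:]
def onz(n,uv,z):
    E=C[n]["E"];K=C[n]["K"];o=-E[:3,:3].T@E[:3,3];d=E[:3,:3].T@np.linalg.inv(K)@np.array([*uv,1]);return o+d*(z-o[2])/d[2]
E
python3 - <<'E'
from h import *
from scipy.optimize import least_squares as LS
def pose(p,L):
    c,s=np.cos(p[2]),np.sin(p[2]);L=np.atleast_2d(L);return np.c_[p[0]+c*L[:,0]-s*L[:,1],p[1]+s*L[:,0]+c*L[:,1],L[:,2]]
def fit(obs,x0,extra):
    f=lambda p:np.concatenate([(proj(n,pose(p,extra(p,l)))[0]-uv) for n,l,uv in obs])
    r=LS(f,x0,loss="soft_l1");return r.x,f(r.x).reshape(-1,2).round(1).tolist()
pr=[("scene",(85,60,100),(268.3,268.7)),("scene",(85,-60,100),(211,304.7)),("scene",(85,60,0),(269.3,295.3)),
("side",(-85,60,0),(347.3,251)),("side",(85,60,0),(285,221.7)),("side",(85,60,100),(284.3,181.7)),("scene","tab",(173,207)),("side","tab",(391,201))]
tab=lambda p,l:(-68-68*np.cos(p[3]),0,100+68*np.sin(p[3])) if l=="tab" else l
g=onz("scene",(220,265),60);print(g)
p,r=fit(pr,[g[0],g[1],.2,.1],tab);print("printer",p,r)
print("tab",pose(p,tab(p,"tab")),"hinge",pose(p,(-68,0,100)),"bay",pose(p,(20,0,100)))
# wide holder
for uv in[(346.7,192.3),(368.3,218),(390.7,177.3),(407.3,194)]:print(onz("scene",uv,12).round())
for uv in[(177.3,287.7),(201,323.3),(128.3,354.3),(109.3,315)]:print("s",onz("side",uv,12).round())
def tri(a,b):
    f=lambda x:np.r_[proj("scene",x)[0]-a,proj("side",x)[0]-b];q=LS(f,[600,200,100.]);return q.x,q.fun.round(1)
print("tip",tri((382,154.7),(155,247.7)));print("narrow tip",tri((324.5,121),(235,297.5)))
for n,a in("tin",(323.5,244)),("jar",(208,345)):print(n,onz("scene",a,85 if n=="tin" else 130))
print("tin side",onz("side",(236,208),85),"jar side",onz("side",(308,136),130))
print("tcp",proj("scene",[[226,555,191]]))
E
```

```text
[ 611.09177582 -147.74623611   60.        ]
printer [ 6.08506001e+02 -1.57046603e+02  3.53238695e-02  1.63141704e-01] [[0.3, -2.7], [-1.7, 1.3], [1.0, 1.4], [0.7, 2.4], [-1.7, -0.1], [-1.5, -1.0], [-0.1, -0.4], [2.2, 0.2]]
tab [[ 473.49318947 -161.81776247  111.04449141]] hinge [[ 540.5484207  -159.44812656  100.        ]] bay [[ 628.49352428 -156.34027246  100.        ]]
[584. 205.  12.]
[671. 187.  12.]
[612. 324.  12.]
[674. 311.  12.]
s [667. 194.  12.]
s [569. 217.  12.]
s [597. 329.  12.]
s [691. 308.  12.]
tip (array([633.40803346, 237.56016392, 138.81482826]), array([-0.6,  0.1, -0.4, -0.1]))
narrow tip (array([466.99514162, 224.81411429, 136.36518163]), array([-1.6,  0. , -0.9, -0. ]))
tin [704.96544428  20.44928008  85.        ]
jar [ 765.03631859 -252.49275188  130.        ]
tin side [699.29914374  25.73934554  85.        ] jar side [ 760.32728533 -247.48887884  130.        ]
tcp [[355.31290357  23.46728767]]
```

Layout is consistent (printer residuals ~2 px, yaw ≈ 0.035; lever q≈0.16; holder yaw ≈ −0.235, roll centre ≈ (638,262,109)). Moving toward the lever, with closing direction along printer y.

```bash
python3 -m handwheel '[[[0.023,-0.0415,0.0117],[0,0,2.2],1],[[0.023,-0.0415,0.0117],[0,0,2.2],1],[[0.023,-0.0415,0.0117],[0,0,2.2],1],[[0.023,-0.0415,0.0117],[0,0,2.2],1],[[0.023,-0.0415,0.0117],[0,0,2.2],1],[[0.023,-0.0415,0.0117],[0,0,2.2],1],[[0.023,-0.0415,0.0117],[0,0,2.2],1],[[0.023,-0.0415,0.0117],[0,0,2.2],1],[[0.023,-0.0415,0.0117],[0,0,2.2],1],[[0.023,-0.0415,0.0117],[0,0,2.2],1],[[0.023,-0.0415,0.0117],[0,0,2.2],1]]' 20
python3 -m handwheel '[[[0,-0.037,-0.011],[0,0,0],1],[[0,-0.037,-0.011],[0,0,0],1],[[0,-0.037,-0.011],[0,0,0],1],[[0,-0.037,-0.011],[0,0,0],1],[[0,-0.037,-0.011],[0,0,0],1],[[0,-0.037,-0.011],[0,0,0],1],[[0,-0.037,-0.011],[0,0,0],1],[[0,0,0],[0,0,0],1],[[0,0,0],[0,0,0],1]]'
python3 - <<'E'
from h import *
s=get_state();d=snapshot("wrist");cv2.imwrite("pics/w1.png",d["pixels"][...,::-1])
np.savez("w1.npz",K=d["mtx"],H=d["hand_eye"],p=s["tcp_pos"],o=s["orientation"])
print(s["tcp_pos"],s["qpos"].round(2),R.from_rotvec(s["orientation"]).as_matrix().round(3));print(np.array(d["hand_eye"]).round(2))
for z in(30,60,90):print(onz("scene",(398,205),z).round(),onz("scene",(388,203),z).round())
E
```

```text
clock: 1.2
tcp_pos: [479.7, 97.3, 320.6]
orientation: [0.058, -3.141, -0.0]
contact_force: [1.2, 0.5, -0.7]
finger_gap: 1.002
grip_force: 0.0
clock: 2.1
tcp_pos: [478.7, -160.1, 242.7]
orientation: [0.053, -3.14, -0.002]
contact_force: [0.6, 0.3, -0.1]
finger_gap: 0.999
grip_force: 0.0
[ 478.6915425  -160.14505795  242.67445324] [-0.32  0.12 -0.18  1.28  0.   -0.36] [[-0.999 -0.034 -0.001]
 [-0.034  0.999  0.001]
 [ 0.001  0.001 -1.   ]]
[[   0.     -0.96   -0.29   72.28]
 [   1.      0.      0.      0.78]
 [  -0.     -0.29    0.96 -182.86]
 [   0.      0.      0.      1.  ]]
[694. 252.  30.] [676. 239.  30.]
[709. 225.  60.] [692. 213.  60.]
[725. 199.  90.] [709. 187.  90.]
```

View pics/w1.png

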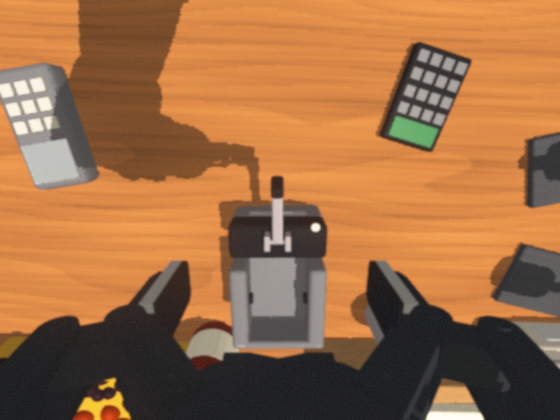

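Wrist view: tab centre at (277,187), hinge (277,243), printer upright in frame; the lever is nearly aligned with image vertical. Compare with estimate.

```bash
cat >> h.py <<'E'
def wray(f,uv):
    f=np.load(f) if isinstance(f,str) else f
    M=R.from_rotvec(f["o"]).as_matrix();H=f["H"];d=M@H[:3,:3]@np.linalg.inv(f["K"])@np.array([*uv,1]);return f["p"]+M@H[:3,3],d
def wz(f,uv,z):
    o,d=wray(f,uv);return (o+d*(z-o[2])/d[2]).round(1)
def wproj(f,P):
    f=np.load(f) if isinstance(f,str) else f
    M=R.from_rotvec(f["o"]).as_matrix();H=f["H"];P=np.atleast_2d(P);t=(P-f["p"])@M;c=(t-H[:3,3])@H[:3,:3];c=c@f["K"].T;return (c[:,:2]/c[:,2:]).round(1)
E
python3 - <<'E'
from h import *
for z in(105,111,120):print("tab",wz("w1.npz",(277,187),z))
print("hinge",wz("w1.npz",(277,243),104),"rear",wz("w1.npz",(233,346),100),wz("w1.npz",(325,346),100))
print("head front top",wz("w1.npz",(230,217),100),wz("w1.npz",(327,217),100))
print(wproj("w1.npz",[[467,225,136],[633,238,139]]))
E
```

```text
tab [ 478.3 -160.3  105. ]
tab [ 477.  -160.3  111. ]
tab [ 475.  -160.3  120. ]
hinge [ 544.6 -158.   104. ] rear [ 693.7 -210.6  100. ] [689.7 -90.3 100. ]
head front top [ 516.2 -212.5  100. ] [ 512.4 -102.2  100. ]
[[665.1 195.8]
 [620.9 337.7]]
```

```bash
python3 -m handwheel '[[[-0.001,0,-0.025],[0,0,0],1],[[-0.001,0,-0.025],[0,0,0],1],[[-0.001,0,-0.025],[0,0,0],1],[[-0.001,0,-0.025],[0,0,0],0.6],[[0,0,-0.025],[0,0,0],0],[[0,0,-0.025],[0,0,0],-0.2],[[0,0,0],[0,0,0],-0.4],[[0,0,0],[0,0,0],-1],[[0,0,0],[0,0,0],-1],[[0,0,0],[0,0,0],-1],[[0,0,0],[0,0,0],-1],[[0,0,0],[0,0,0],-1]]' 25
```

```text
clock: 3.35
tcp_pos: [475.8, -160.0, 93.9]
orientation: [-0.056, 3.14, -0.001]
contact_force: [-1.1, 0.1, -0.3]
finger_gap: -0.002
grip_force: 0.0
```

Fingers shut on nothing. Look.

Run:
```python
from h import *
a=snapshot("side")["pixels"][...,::-1];b=snapshot("wrist")["pixels"][...,::-1]
A=cv2.resize(a[130:270,280:440],(400,350));B=cv2.resize(b[100:380,120:440],(400,350))
cv2.imwrite("pics/m1.png",np.hstack([A,B]))
```

```text
(no output)
```

View pics/m1.png

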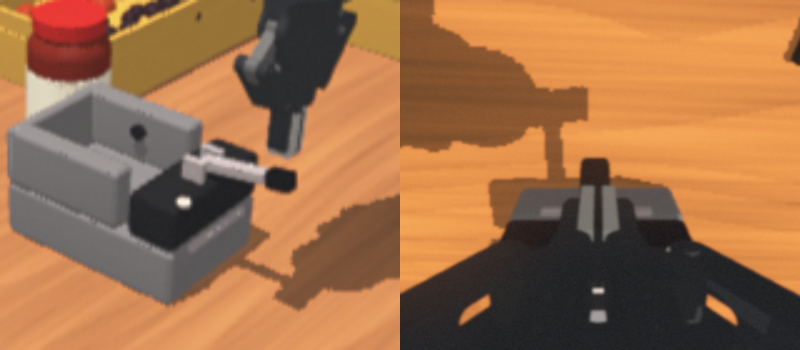

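Run:
```python
from h import *
s=get_state();print(s["tcp_pos"],s["contact_force"])
print(proj("side",[[475.8,-160,94],[475.8,-160,113],[473.5,-161.8,111],[541,-158,100]]),proj("scene",[[475.8,-160,94],[475,-160,111]]))
d=snapshot("wrist");f=dict(K=d["mtx"],H=d["hand_eye"],p=s["tcp_pos"],o=s["orientation"])
print(wproj(f,[s["tcp_pos"]]),[wz(f,(120+195*.8,100+170*.8),z) for z in(90,100,111,125)])
from scipy.optimize import least_squares as LS
# three-view triangulation of the tab
def tri(w,sd,sc=None):
    g=lambda x:np.r_[wproj("w1.npz",x)[0]-w,proj("side",x)[0]-sd]+0
    o,dd=wray("w1.npz",w);C0=C["side"]["E"];o2=-C0[:3,:3].T@C0[:3,3];d2=C0[:3,:3].T@np.linalg.inv(C["side"]["K"])@np.array([*sd,1])
    t=np.linalg.lstsq(np.c_[dd,-d2],o2-o,rcond=None)[0];return (o+dd*t[0]),(o2+d2*t[1])
print(tri((277,187),(280+281*.4,130+181*.4)))
```

```text
[ 475.42872113 -159.92516559   93.53997693] [ 1.04517922 -0.15939567  0.08253649]
[[390.54505921 209.04432425]
 [391.69000974 200.25487374]
 [393.18182128 201.26459152]
 [361.58436882 194.56830375]] [[176.01955649 212.84028142]
 [174.07639991 206.61148573]]
[[276.7 233.8]] [array([ 478.4, -160.3,   90. ]), array([ 474.3, -160.4,  100. ]), array([ 469.9, -160.5,  111. ]), array([ 464.3, -160.6,  125. ])]
(array([ 477.44951063, -160.28262131,  108.90143358]), array([ 474.60076957, -161.46146094,  108.25872245]))
```

Run:
```python
from h import *
s=get_state();d=snapshot("wrist");f=dict(K=d["mtx"],H=d["hand_eye"],p=s["tcp_pos"],o=s["orientation"])
M=R.from_rotvec(s["orientation"]).as_matrix()
for k in(0,10,20,30,40):
    P=s["tcp_pos"]-M[:,2]*k;print(k,wproj(f,P),proj("side",P),proj("scene",P))
a=snapshot("scene")["pixels"][...,::-1];b=snapshot("side")["pixels"][...,::-1];c=d["pixels"][...,::-1]
A=cv2.resize(a[130:270,120:270],None,fx=2.6,fy=2.6)[:350,:265*1]
A=cv2.resize(a[150:250,130:230],(300,300));B=cv2.resize(b[150:230,350:430],(240,240));Cc=cv2.resize(c[200:300,226:326],(250,250))
o=np.zeros((300,790,3),np.uint8);o[:,:300]=A;o[:240,300:540]=B;o[:250,540:]=Cc;cv2.imwrite("pics/m2.png",o)
```

```text
0 [[276.7 233.8]] [[390.69060891 209.38711147]] [[175.99526244 212.89683834]]
10 [[276.6 239.8]] [[391.29138049 204.7894909 ]] [[174.97338817 209.39851645]]
20 [[276.6 246.4]] [[391.89959345 200.13492238]] [[173.93251501 205.83515306]]
30 [[276.5 253.8]] [[392.51538693 195.42234125]] [[172.87210813 202.20491723]]
40 [[276.4 262. ]] [[393.13890354 190.65065615]] [[171.79161245 198.50590868]]
```

View pics/m2.png

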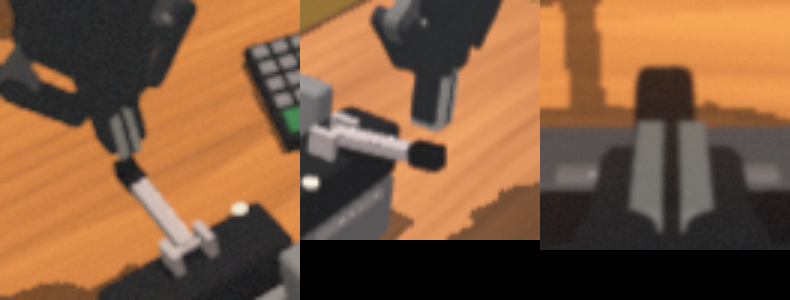

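All three views put the shut fingertips some 35–40 mm above the reported TCP, just above the tab, so the real fingers end short of the stated TCP. Quantify it via tip corners, then open, go lower and close again (free below either way).

```bash
python3 - <<'E'
from h import *
s=get_state();d=snapshot("wrist");f=dict(K=d["mtx"],H=d["hand_eye"],p=s["tcp_pos"],o=s["orientation"])
M=R.from_rotvec(s["orientation"]).as_matrix()
for k in(10,20,30,40,50):
    for x in(-11,11):
        P=s["tcp_pos"]+M@np.array([x,0,-k]);print(k,x,wproj(f,P)[0],proj("side",P)[0].round(1),proj("scene",P)[0].round(1))
E
python3 -m handwheel '[[[0,0,0],[0,0,0],0],[[0,0,0],[0,0,0],0],[[0,0,0],[0,0,0],0],[[0,0,0],[0,0,0],0],[[0,0,-0.012],[0,0,0],0],[[0,0,-0.012],[0,0,0],0],[[0,0,-0.010],[0,0,0],0],[[0,0,0],[0,0,0],0]]'
```

```text
10 -11 [276.6 256. ] [386.2 202.9] [177.9 212.6]
10 11 [276.6 223. ] [396.5 207. ] [172.2 206.2]
20 -11 [276.6 263.4] [386.7 198.2] [176.8 209.1]
20 11 [276.5 228.8] [397.2 202.3] [171.1 202.7]
30 -11 [276.5 271.5] [387.3 193.6] [175.8 205.4]
30 11 [276.5 235.3] [397.8 197.6] [170.1 199.1]
40 -11 [276.4 280.7] [387.9 188.8] [174.7 201.7]
40 11 [276.4 242.6] [398.5 192.8] [169.  195.4]
50 -11 [276.3 291. ] [388.5 184. ] [173.7 198. ]
50 11 [276.3 250.8] [399.2 187.9] [167.8 191.6]
clock: 4.5
tcp_pos: [473.5, -159.2, 57.0]
orientation: [0.056, -3.138, -0.002]
contact_force: [0.0, -0.3, 0.7]
finger_gap: 0.504
grip_force: 0.0
```

```bash
python3 -m handwheel '[[[0.001,0,-0.005],[0,0,0],0],[[0,0,0],[0,0,0],-1],[[0,0,0],[0,0,0],-1],[[0,0,0],[0,0,0],-1],[[0,0,0],[0,0,0],-1],[[0,0,0],[0,0,0],-1],[[0,0,0],[0,0,0],-1]]' 25
```

```text
clock: 5.2
tcp_pos: [476.5, -161.3, 54.7]
orientation: [-0.055, 3.141, -0.005]
contact_force: [-0.6, -4.7, -1.0]
finger_gap: 0.156
grip_force: 29.1
```

Gripped the tab (gap ≈13 mm). Swing it along its arc.

```bash
python3 -m handwheel '[[[0.0013,0,0.007],[0,0,0],-1],[[0.0021,0,0.0068],[0,0,0],-1],[[0.0028,0,0.0066],[0,0,0],-1],[[0.0035,0,0.0062],[0,0,0],-1],[[0.0041,0,0.0058],[0,0,0],-1],[[0.0047,0,0.0054],[0,0,0],-1],[[0.0052,0,0.0049],[0,0,0],-1],[[0.0057,0,0.0043],[0,0,0],-1],[[0.0059,0,0.0035],[0,0,0],-1],[[0.0061,0,0.0029],[0,0,0],-1],[[0,0,0],[0,0,0],-1],[[0,0,0],[0,0,0],-1]]'
```

```text
clock: 6.4
tcp_pos: [517.8, -159.7, 108.0]
orientation: [-0.056, 3.141, 0.0]
contact_force: [-3.0, -2.5, 0.8]
finger_gap: 0.156
grip_force: 25.8
```

Run:
```python
from h import *
a=snapshot("scene")["pixels"][...,::-1];b=snapshot("side")["pixels"][...,::-1]
cv2.imwrite("pics/m3.png",np.hstack([cv2.resize(a[140:300,130:290],(400,400)),cv2.resize(b[120:280,270:430],(400,400))]))
```

```text
(no output)
```

View pics/m3.png

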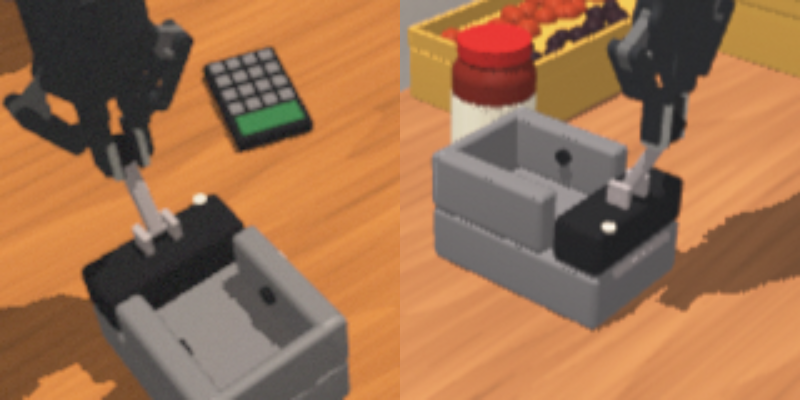

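Lever stands steep in both views. Nudge a little further against the stop, then release and rise.

```bash
python3 -m handwheel '[[[0.003,0,0.001],[0,0,0],-1],[[0.003,0,0.001],[0,0,0],-1],[[0,0,0],[0,0,0],-1],[[0,0,0],[0,0,0],-1],[[0,0,0],[0,0,0],-1]]'
python3 -m handwheel '[[[-0.004,0,0],[0,0,0],-0.3],[[0,0,0],[0,0,0],0],[[0,0,0],[0,0,0],0.2],[[0,0,0],[0,0,0],0.2],[[0,0,0],[0,0,0],0.2],[[0,0,0.03],[0,0,0],0.2],[[0,0,0.04],[0,0,0],0.2],[[0,0,0.05],[0,0,0],0.5],[[0,0,0.05],[0,0,0],1],[[0,0,0.04],[0,0,0],1],[[0,0,0],[0,0,0],1]]'
python3 - <<'E'
from h import *
a=snapshot("scene")["pixels"][...,::-1];b=snapshot("side")["pixels"][...,::-1]
cv2.imwrite("pics/m4.png",np.hstack([cv2.resize(a[140:300,130:290],(400,400)),cv2.resize(b[120:280,270:430],(400,400))]))
E
```

```text
clock: 7.0
tcp_pos: [523.0, -159.6, 109.7]
orientation: [0.056, -3.14, -0.001]
contact_force: [-5.0, -1.6, 3.3]
finger_gap: 0.151
grip_force: 25.8
clock: 8.1
tcp_pos: [522.6, -160.6, 326.2]
orientation: [-0.056, 3.131, -0.005]
contact_force: [0.5, -0.9, -0.2]
finger_gap: 0.999
grip_force: 0.0
```

View pics/m4.png

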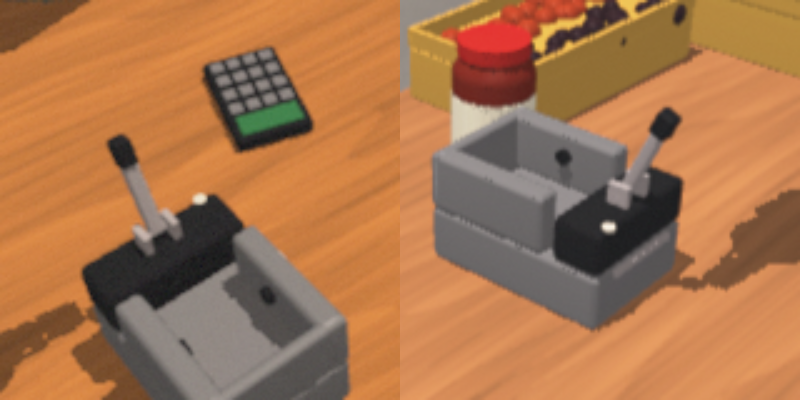

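The lever stays up. Now check its angle by projection, and fit the wide roll as a cylinder to its cream silhouette in both fixed views.

```bash
cat > fit.py <<'E'
from h import *
from scipy.optimize import minimize
for q in(1.0,1.1,1.15,1.2):
    c,s_=np.cos(.035),np.sin(.035);x=-68-68*np.cos(q);P=[608+c*x,-156+s_*x,100+68*np.sin(q)]
    print(q,proj("scene",P)[0].round(1),"obs 178.8,200",proj("side",P)[0].round(1),"obs 376,168.8")
def mask(n,x0,y0,x1,y1):
    im=cv2.imread(f"pics/{n}1.png");h=cv2.cvtColor(im,cv2.COLOR_BGR2HSV);m=np.zeros(im.shape[:2],np.uint8)
    m[y0:y1,x0:x1]=((h[...,2]>120)&(h[...,1]>18)&(h[...,1]<100)&(h[...,0]>17)&(h[...,0]<35))[y0:y1,x0:x1]
    m=cv2.morphologyEx(m,cv2.MORPH_OPEN,np.ones((2,2)))
    k,l,st,_=cv2.connectedComponentsWithStats(m);j=1+st[1:,4].argmax();print(n,st[j])
    hull=cv2.convexHull(np.argwhere(l==j)[:,::-1].astype(np.int32));o=np.zeros_like(m);cv2.fillConvexPoly(o,hull,1);return o
def run(ms,L,p0):
    t=np.linspace(0,2*np.pi,60)
    def cost(p):
        h=np.array([np.sin(p[3]),-np.cos(p[3]),0]);a=.6428*h+[0,0,.766];b=np.array([np.cos(p[3]),np.sin(p[3]),0]);e=np.cross(a,b)
        ring=27*(np.outer(np.cos(t),b)+np.outer(np.sin(t),e));P=np.vstack([p[:3]+ring+a*L/2,p[:3]+ring-a*L/2]);J=0
        for n,m in ms.items():
            hu=cv2.convexHull((proj(n,P)*16).round().astype(np.int32));o=np.zeros((420*4,560*4),np.uint8)
            cv2.fillConvexPoly(o,hu,1,shift=2);M=cv2.resize(m,None,fx=4,fy=4,interpolation=cv2.INTER_NEAREST);J+=1-(o&M).sum()/(o|M).sum()
        return J
    r=minimize(cost,p0,method="Nelder-Mead",options=dict(initial_simplex=np.array(p0)+np.vstack([np.zeros(4),np.diag([12,12,12,.2])]),maxiter=150));print(L,r.x.round(3),r.fun)
if __name__=="__main__":
    run({"scene":mask("scene",365,140,408,182),"side":mask("side",112,238,175,300)},62,[638,262,109,-.235])
    run({"scene":mask("scene",312,108,345,140),"side":mask("side",198,312,250,365)},32,[472,250,100,-.2])
E
python3 fit.py; python3 -c "
from h import *
print(R.from_rotvec(get_state()['orientation']).as_matrix().round(3))"
```

```text
1.0 [176.4 197.9] obs 178.8,200 [381.4 174.1] obs 376,168.8
1.1 [177.7 198.4] obs 178.8,200 [378.8 171.5] obs 376,168.8
1.15 [178.4 198.7] obs 178.8,200 [377.5 170.3] obs 376,168.8
1.2 [179.1 199.2] obs 178.8,200 [376.1 169.1] obs 376,168.8
scene [371 146  34  35 670]
side [ 123  242   48   54 1238]
62 [ 6.38374e+02  2.57791e+02  1.08013e+02 -1.40000e-01] 0.22354580286344994
scene [317 115  25  24 298]
side [201 320  46  39 736]
32 [4.52676e+02 2.58635e+02 9.73420e+01 3.09000e-01] 0.256460786702133
[[-0.999 -0.036  0.003]
 [-0.036  0.999 -0.001]
 [-0.003 -0.001 -1.   ]]
```

Lever is at ≈1.2 rad. Roll centre ≈ (638,260,108), yaw ≈ −0.22 (foot edges). Go to a tilted standoff (tool leaning 25° so that the later 50° turn is split evenly), gripper closing along the holder's x.

```bash
python3 -m handwheel '[[[0.003,0.0185,0.001],[0,0,6.3],1],[[0.003,0.0185,0.001],[0,0,6.3],1],[[0.003,0.0185,0.001],[0,0,6.3],1],[[0.003,0.0185,0.001],[0,0,6.3],1],[[0.003,0.0185,0.001],[0,0,6.3],1],[[0.003,0.0185,0.001],[0,0,6.3],1],[[0.003,0.0185,0.001],[0,0,6.3],1],[[0.003,0.0185,0.001],[0,0,6.3],1],[[0.003,0.0185,0.001],[0,0,6.3],1],[[0.003,0.0185,0.001],[0,0,6.3],1],[[0.003,0.0185,0.001],[0,0,6.3],1],[[0.003,0.0185,0.001],[0,0,6.1],1]]' 30
python3 -m handwheel '[[[0.011,0.030,-0.008],[-6.1,1.36,0],1],[[0.011,0.030,-0.008],[-6.1,1.36,0],1],[[0.011,0.030,-0.014],[-6.1,1.36,0],1],[[0.011,0.030,-0.018],[-6.1,1.36,0],1],[[0.011,0.030,-0.023],[0,0,0],1],[[0.011,0.030,-0.023],[0,0,0],1],[[0.011,0.030,-0.023],[0,0,0],1],[[0.011,0.030,-0.023],[0,0,0],1],[[0,0,0],[0,0,0],1],[[0,0,0],[0,0,0],1]]'
python3 - <<'E'
from h import *
s=get_state();d=snapshot("wrist");cv2.imwrite("pics/w2.png",d["pixels"][...,::-1])
np.savez("w2.npz",K=d["mtx"],H=d["hand_eye"],p=s["tcp_pos"],o=s["orientation"])
print(s["tcp_pos"],s["qpos"].round(2),R.from_rotvec(s["orientation"]).as_matrix().round(3))
y=-.22;a=np.array([.6428*np.sin(y),-.6428*np.cos(y),.766]);G=np.array([638,260,108.])
print(wproj("w2.npz",[G,G+31*a,G-31*a,G+39*a]))
for k in(-31,31):
  b=np.array([np.cos(y),np.sin(y),0]);print(wproj("w2.npz",[G+k*a+27*b,G+k*a-27*b]))
E
```

```text
clock: 9.4
tcp_pos: [555.0, 62.9, 329.7]
orientation: [1.969, -2.445, -0.003]
contact_force: [0.3, -0.1, -0.3]
finger_gap: 1.001
grip_force: 0.0
clock: 10.4
tcp_pos: [642.6, 302.1, 187.7]
orientation: [1.735, -2.159, 0.384]
contact_force: [-0.0, 0.2, 0.3]
finger_gap: 1.001
grip_force: 0.0
[642.64679194 302.09988316 187.74593481] [ 0.59  0.92  0.87  1.85 -0.3  -0.71] [[-0.194 -0.976 -0.096]
 [-0.883  0.216 -0.416]
 [ 0.427  0.004 -0.904]]
[[274.  194.5]
 [273.8 166.6]
 [274.1 218.6]
 [273.8 158.7]]
[[247.1 218.5]
 [301.  218.7]]
[[242.6 166.5]
 [305.  166.8]]
```

View pics/w2.png

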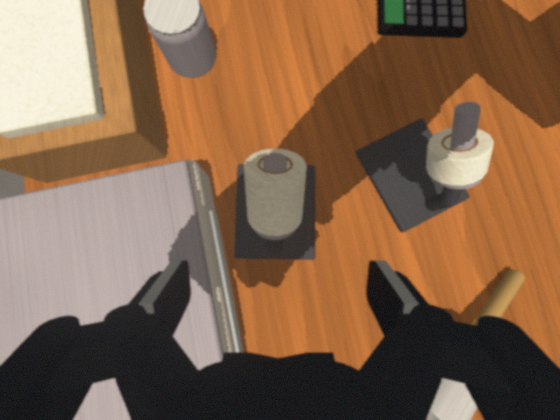

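Roll appears at u 245–305 (centre 275, predicted 274), ends as predicted; foot square to the view, so yaw is right. The grey box's edge (195,165)–(235,350) runs close on the left; check its height against the fingers.

Run:
```python
from h import *
def ray(n,uv):
    E=C[n]["E"];return -E[:3,:3].T@E[:3,3],E[:3,:3].T@np.linalg.inv(C[n]["K"])@np.array([*uv,1])
def tri(r1,r2):
    t=np.linalg.lstsq(np.c_[r1[1],-r2[1]],r2[0]-r1[0],rcond=None)[0];return (r1[0]+r1[1]*t[0]).round(),(r2[0]+r2[1]*t[1]).round()
print("box corner",tri(wray("w2.npz",(190,163)),ray("scene",(396.7,201))))
for z in(40,60,80):print(z,[wz("w2.npz",uv,z) for uv in((190,163),(205,230),(215,300),(222,345))])
f=np.load("w2.npz");M=R.from_rotvec(f["o"]).as_matrix();G=np.array([638,260,108.]);print("G in tool",(G-f["p"])@M)
print("roll top ctr",tri(wray("w2.npz",(275,163)),ray("scene",(382.7,157))),"peg tip",tri(wray("w2.npz",(275,157)),ray("side",(155,247.7))))
for k in(60,66):
  print(k,(G+k*M[:,2]-f["p"]).round(1))
print("outer +x finger at grasp tip:",(G+19*M[:,2]-57*M[:,1]).round(),(G-40*M[:,2]-57*M[:,1]).round())
```

```text
box corner (array([714., 206.,  88.]), array([715., 207.,  88.]))
40 [array([724.6, 188.4,  40. ]), array([721.6, 270.2,  40. ]), array([724.7, 348.8,  40. ]), array([726.1, 396.7,  40. ])]
60 [array([720.1, 195.7,  60. ]), array([717.2, 272.7,  60. ]), array([720.2, 346.7,  60. ]), array([721.5, 391.9,  60. ])]
80 [array([715.6, 203. ,  80. ]), array([712.9, 275.3,  80. ]), array([715.7, 344.7,  80. ]), array([716.9, 387.1,  80. ])]
G in tool [ 4.05210268 -4.90895924 90.07158008]
roll top ctr (array([632., 238., 134.]), array([636., 240., 133.])) peg tip (array([631., 235., 140.]), array([632., 238., 139.]))
60 [ -10.4  -67.1 -134. ]
66 [ -11.   -69.5 -139.4]
outer +x finger at grasp tip: [692. 240.  91.] [697. 264. 144.]
```

Box top 88 mm at x≥713, finger reaches 692: clear. Approach and grip.

```bash
python3 -m handwheel '[[[-0.0016,-0.0099,-0.0197],[0,0,0],0.8],[[-0.0016,-0.0099,-0.0197],[0,0,0],0.8],[[-0.0016,-0.0099,-0.0197],[0,0,0],0.8],[[-0.0016,-0.0099,-0.0197],[0,0,0],0.8],[[-0.0016,-0.0099,-0.0197],[0,0,0],0.8],[[-0.0016,-0.0099,-0.0197],[0,0,0],0.8],[[-0.0016,-0.0099,-0.0197],[0,0,0],0.8],[[0,0,0],[0,0,0],0.8],[[0,0,0],[0,0,0],0.8]]'
python3 -m handwheel '[[[0,0,0],[0,0,0],0.5],[[0,0,0],[0,0,0],0.3],[[0,0,0],[0,0,0],0],[[0,0,0],[0,0,0],-0.3],[[0,0,0],[0,0,0],-0.3],[[0,0,0],[0,0,0],-0.3],[[0,0,0],[0,0,0],-0.3]]' 30
```

```text
clock: 11.35
tcp_pos: [632.8, 232.2, 56.0]
orientation: [1.735, -2.168, 0.385]
contact_force: [-0.3, 0.9, 0.7]
finger_gap: 0.9
grip_force: 0.0
clock: 12.05
tcp_pos: [632.6, 233.7, 55.6]
orientation: [1.737, -2.166, 0.385]
contact_force: [-2.7, 0.3, 6.8]
finger_gap: 0.616
grip_force: 31.1
```

Gripped (gap ≈52 mm). Draw off along the peg (−0.14, −0.63, 0.77).

```bash
python3 -m handwheel '[[[0,0,0],[0,0,0],-1],[[-0.0014,-0.0063,0.0077],[0,0,0],-1],[[-0.0014,-0.0063,0.0077],[0,0,0],-1],[[-0.0014,-0.0063,0.0077],[0,0,0],-1],[[-0.0014,-0.0063,0.0077],[0,0,0],-1],[[0,0,0],[0,0,0],-1]]' 40
python3 -m handwheel '[[[-0.0014,-0.0063,0.0077],[0,0,0],-1],[[-0.0014,-0.0063,0.0077],[0,0,0],-1],[[-0.0014,-0.0063,0.0077],[0,0,0],-1],[[-0.0014,-0.0063,0.0077],[0,0,0],-1],[[-0.0014,-0.0063,0.0077],[0,0,0],-1],[[-0.0014,-0.0063,0.0077],[0,0,0],-1],[[-0.0014,-0.0063,0.0077],[0,0,0],-1],[[-0.0014,-0.0063,0.0077],[0,0,0],-1],[[0,0,0],[0,0,0],-1],[[0,0,0],[0,0,0],-1],[[0,0,0],[0,0,0],-1]]'
```

```text
clock: 12.65
tcp_pos: [626.9, 208.9, 86.2]
orientation: [1.738, -2.167, 0.383]
contact_force: [-4.2, 4.2, 7.2]
finger_gap: 0.611
grip_force: 42.3
clock: 13.75
tcp_pos: [615.6, 157.4, 145.8]
orientation: [1.736, -2.165, 0.384]
contact_force: [0.4, 0.2, -2.3]
finger_gap: 0.613
grip_force: 42.0
```

Off the peg (only weight-like force left). Lift and yaw +14.6°, then carry to the bay while tilting 50°.

```bash
python3 -m handwheel '[[[0,0,0.02],[0,0,4.9],-1],[[0,0,0.02],[0,0,4.9],-1],[[0,0,0.02],[0,0,4.8],-1],[[0,0,0],[0,0,0],-1]]'
python3 -m handwheel '[[[0.001,-0.024,0],[4.16,0.15,0],-1],[[0.001,-0.024,0],[4.16,0.15,0],-1],[[0.001,-0.024,0],[4.16,0.15,0],-1],[[0.001,-0.024,0],[4.16,0.15,0],-1],[[0.001,-0.024,-0.002],[4.16,0.15,0],-1],[[0.001,-0.024,-0.004],[4.16,0.15,0],-1],[[0.001,-0.024,-0.004],[4.16,0.15,0],-1],[[0.001,-0.024,-0.005],[4.16,0.15,0],-1],[[0.001,-0.024,-0.005],[4.16,0.15,0],-1],[[0.001,-0.024,-0.005],[4.16,0.15,0],-1],[[0.001,-0.024,-0.005],[4.16,0.15,0],-1],[[0.001,-0.023,-0.005],[4.16,0.15,0],-1]]'
python3 -m handwheel '[[[0,0,0],[0,0,0],-1],[[0,0,0],[0,0,0],-1],[[0,0,0],[0,0,0],-1]]'
cat > chk.py <<'E'
from h import *
s=get_state();M=R.from_rotvec(s["orientation"]).as_matrix();print(s["qpos"].round(2),M.round(3))
y=-.22;a0=np.array([.6428*np.sin(y),-.6428*np.cos(y),.766])
Mg=R.from_rotvec([1.737,-2.166,.385]).as_matrix();a=M@Mg.T@a0;c=s["tcp_pos"]+M@Mg.T@(np.array([637.3,260.5,108.5])-[632.6,233.7,55.6])
print("axis",a.round(3),"centre",c.round(1),"target 628,-155,225")
t=np.linspace(0,2*np.pi,60);b=np.cross(a,[0,0,1]);b/=np.linalg.norm(b);e=np.cross(a,b)
ring=27*(np.outer(np.cos(t),b)+np.outer(np.sin(t),e));P=np.vstack([c+ring+a*31,c+ring-a*31])
for n in("scene","side"):
    im=snapshot(n)["pixels"][...,::-1].copy();h=cv2.cvtColor(im,cv2.COLOR_BGR2HSV);q=proj(n,P);lo=q.min(0).astype(int)-25;hi=q.max(0).astype(int)+25
    m=((h[...,2]>120)&(h[...,1]>18)&(h[...,1]<100)&(h[...,0]>17)&(h[...,0]<35)).astype(np.uint8);m[:,:lo[0]]=0;m[:,hi[0]:]=0;m[:lo[1]]=0;m[hi[1]:]=0
    ys,xs=np.nonzero(m);print(n,"pred",q.min(0).round(),q.max(0).round(),"seen",np.percentile(xs,[1,99]),np.percentile(ys,[1,99]),len(xs))
    z=[np.abs(h[...,0].astype(int)).shape]
    cv2.imwrite(f"pics/f_{n}.png",im)
E
python3 chk.py
```

```text
clock: 14.15
tcp_pos: [616.3, 158.4, 209.1]
orientation: [2.021, -1.95, 0.451]
contact_force: [0.5, 0.1, -0.5]
finger_gap: 0.608
grip_force: 42.4
clock: 15.35
tcp_pos: [627.5, -131.0, 169.8]
orientation: [-2.014, 1.949, 0.452]
contact_force: [0.6, 0.1, -0.8]
finger_gap: 0.613
grip_force: 42.4
clock: 15.65
tcp_pos: [627.7, -129.0, 170.7]
orientation: [-2.019, 1.949, 0.448]
contact_force: [-0.9, 0.2, -0.8]
finger_gap: 0.613
grip_force: 42.4
[-0.42  0.57  0.21  1.41  0.39 -2.07] [[ 0.032 -0.999 -0.016]
 [-0.906 -0.036  0.422]
 [-0.422  0.001 -0.907]]
axis [ 0.035 -0.999  0.001] centre [ 627.4 -152.   225.5] target 628,-155,225
scene pred [183. 185.] [237. 235.] seen [162.15 233.  ] [162.   239.55] 716
side pred [306. 104.] [349. 141.] seen [291. 340.] [105. 165.] 708
```

Nominal pose is on target. Check numerically that the roll did not slip (cream components versus prediction).

```bash
cat >> chk.py <<'E'
    m=cv2.morphologyEx(m,cv2.MORPH_OPEN,np.ones((2,2)));k,l,st,ce=cv2.connectedComponentsWithStats(m)
    for j in range(1,k):
        if st[j,4]>25:
            print("  comp",st[j].tolist(),ce[j].round())
            (cc,sz,an)=cv2.minAreaRect(np.argwhere(l==j)[:,::-1].astype(np.float32));print("   rect",np.round(cc),np.round(sz),round(an))
    print("  ends pred",proj(n,[c+31*a,c-31*a,c]).round().tolist(),"gen angle")
    M8=np.zeros_like(m);cv2.fillConvexPoly(M8,cv2.convexHull(q.round().astype(np.int32)),1);x0,y0=q.min(0).astype(int)-6;x1,y1=q.max(0).astype(int)+6
    if n=="side":
        for yy in range(y0,y1,2):print("  ","".join(".o#@"[int(M8[yy,xx])+2*int(m[yy,xx])] for xx in range(x0,x1)))
    else:
        for yy in range(y0,y1,2):print("  ","".join(".o#@"[int(M8[yy,xx])+2*int(m[yy,xx])] for xx in range(x0,x1)))
E
python3 chk.py
```

```text
[-0.42  0.57  0.21  1.41  0.39 -2.07] [[ 0.034 -0.999 -0.016]
 [-0.906 -0.037  0.421]
 [-0.422  0.    -0.907]]
axis [ 0.037 -0.999  0.002] centre [ 627.6 -151.3  226.5] target 628,-155,225
scene pred [183. 184.] [238. 235.] seen [163. 233.] [161.2 236. ] 721
  comp [208, 188, 14, 9, 53] [214. 192.]
   rect [215. 192.] [ 4. 15.] 59
  comp [216, 198, 19, 22, 266] [226. 208.]
   rect [228. 208.] [21. 17.] 45
  comp [183, 209, 7, 9, 33] [185. 212.]
   rect [186. 213.] [8. 6.] 81
  comp [189, 216, 23, 22, 232] [200. 227.]
   rect [198. 226.] [25. 13.] 45
  ends pred [[193.0, 219.0], [228.0, 200.0], [211.0, 209.0]] gen angle
   ..................................................................
   ..................................................................
   ..................................................................
   ...........................................ooo....................
   .......................................ooooooooo..................
   ...................................oooooo@@@@ooooo................
   ...............................ooooo@@@@@@oooooooo
[... 2837 characters left out ...]
...oo@@@@@oo@@@@@@@ooo@@@@@@@@@@@@@oooooooooooo....
   .......oo@@@@@o@@@@@@@@@ooo@@@@@@@@@@@oooooooooooo.....
   .......ooo@@@@oo@@@@o@@@@oo@@@@@@@@@@@ooooooooooo......
   ........ooo@@@ooo@@@@@@@@oo@@@@@@@@@@oooooooooo........
   ........oooo@@@oooooo@@@oo@@@@@@@@@@ooooooooo..........
   .........oooo@@@@oooo@@@o@@@@@@@@@@@ooooo..............
   ...........oooo@@@@@oo@@@@@@@@@@@@@@o..................
   .............oooo@@@@@@@@@@@@@@@o......................
   ...............oooooo@@@@@@@o..........................
   ..................ooooooo..............................
   .......................................................
   .......................................................
```

The silhouette matches in both views (within ~3 px, about 4 mm towards the bay's middle), so the roll hasn't slipped. Settle and hand in.

```bash
python3 -m handwheel '[[[0,0,0],[0,0,0],-1],[[0,0,0],[0,0,0],-1],[[0,0,0],[0,0,0],-1],[[0,0,0],[0,0,0],-1],[[0,0,0],[0,0,0],-1]]' && python3 -c "
from cell import *
print(close_job())"
```

```text
clock: 16.35
tcp_pos: [627.7, -129.8, 171.2]
orientation: [-2.019, 1.948, 0.447]
contact_force: [0.8, 0.5, -1.2]
finger_gap: 0.606
grip_force: 42.4
the job is handed in; nothing more can be done
None
```

I handed the job in at 16.4 s with the lever up at about 1.2 rad and the wide roll gripped level across the printer, its centre by my camera estimate about 125 mm above the bay's middle; the hand-in returned no verdict.

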